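Mix the stamp ink by turning the bottle over

TASK

The ink in the red-capped bottle has settled: pick the closed bottle up, turn it upside down, with the cap pointing steeply down, and keep it so for about two seconds. Then turn it upright again and stand it, without letting it fall, entirely on the round black rubber mat. Leave the blue-capped bottle and everything else on the counter where it is.

Things in the scene. Friction and masses are not known exactly. Their poses are not given: they have to be found in the camera images.
- red_ink: closed round bottle of red stamp ink, standing on the counter: white plastic, broad red label and red cap. 150 mm tall: body 56 mm in diameter up to 110 mm height, then a conical shoulder to 122 mm, then the cap, 34 mm in diameter and 28 mm tall. About 0.25 kg. Origin: centre of the underside; z points along the axis to the cap.
- blue_ink: closed ink bottle of the same shape and size as the red one, but with a blue label and a blue cap. Origin: centre of the underside; z points to the cap. Bystander. The two bottles and the mat may be in each other's places.
- drip_mat: flat round black rubber mat fixed on the counter, 120 mm in diameter, 4 mm thick. Origin: centre of its underside; z is up.
- tape_roll: roll of white paper tape lying flat, 90 mm outer and 72 mm inner diameter, 24 mm tall. Origin: centre of the underside. Bystander.
- stamp: rubber stamp standing upright: dark round foot 42 mm in diameter, wooden handle, 94 mm tall in all. Origin: centre of the underside. Bystander; it stands near a fixed open stamp pad with its lid up, 110 mm wide and 85 mm tall.
- notes_tall: banded brick of banknotes with a white paper band, 75 x 155 x 55 mm (x, y, z). Origin: centre of the underside. Bystander.
- notes_low: banded brick of banknotes with a white paper band, 75 x 155 x 28 mm (x, y, z). Origin: centre of the underside. Bystander.
- mouse: black computer mouse, 105 x 60 x 33 mm. Origin: centre of the underside. Bystander.
- coin_cup: empty blue plastic coin cup, open at the top, 76 mm across the rim, 85 mm tall. Origin: centre of the underside. Bystander.
There are look-alikes about, which are no part of the job. Leave any green look-alike of the red_ink alone.

How it is judged:
By the outcome, as a careful person would: the job done as asked, in the order asked, and still so for the second after the job is handed in, with the robot touching nothing.
It also fails if it takes over 56 s, if anything falls off the work surface, if the arm or the gripper's body presses on something with over 40 N, if the wrist force passes 120 N, or if a joint passes its speed limit or range.

ROBOT

A 6-joint arm with a two-finger parallel gripper is mounted at the origin on the work surface. World frame = base frame: x ahead of the robot, y to its left, z up, the work surface at z = 0. Lengths are in mm, angles in degrees, forces in N, time in s.
With the tool pointing down it reaches from about 350 to 850 mm from the base axis. Payload 8.1 kg.
Tool frame: the origin (TCP) lies midway between the tips of the shut fingers; the grasp point (between the pads) lies 19 mm behind it; z points along the fingers, y is the line along which they close (so a half turn about z gives the same grasp; the last joint's range is limited). The gripper opens to 85 mm and grips with 20 to 120 N. Pads are 22 mm wide; open, the fingers measure 114 mm over their backs; the gripper's body (76 mm by 85 mm) begins 54 mm behind the grasp point. The pads swing forward as they close: fully open they stand 13 mm farther back than shut.
Start: joints at [-82.128, 7.471, 85.268, -0, 87.261, -4.893], TCP at [132.597, -585.169, 231.292] pointing down, gripper open.
Joint ranges: [-169.43, 169.43], [-51.17, 129.36], [1.28, 143.12], [-76.62, 256.62], [0, 156.53], [-152.29, 152.29]. Speed limits (degrees/s): [136.94, 136.94, 159.86, 180, 180, 180].

INTERFACE

Orientations are given as [roll, pitch, yaw] about the fixed x, y, z axes, in that order (R = Rz(yaw) Ry(pitch) Rx(roll)).
In Python, from bench import sensors, optics, r gives the robot as it stands.
- The arm moves only by the tool apply_moves, never from a script. Its argument "targets" is a list of rows, each a list of 7 numbers: the shift along the tool's x, y, z in mm, then the turn, a rotation vector about the tool's x, y, z in rad, then the closure, from 0 (fully open) to 1 (shut). In form: [[x, y, z, wx, wy, wz, claw], ...]. A call has 1 to 20 rows; each row shifts and turns the commanded pose from where the row before left it, along the tool's axes as they then stand; what a row does not reach is not made up. A row lasts 1/8 s, in which the tool goes at most 62.5 mm and 10.7 degrees, less where a joint would pass 70% of its speed; a pose out of reach is approached as far as the arm can. A call is refused whole if a number of a shift passes 62.5 or a number of a turn 0.188, either way. A call with a gripper value outside its range is refused whole. The fingers move at their own pace and stop on an object; "force" is the grip in N (left out, the last holds). Time passes only in rows, so rows that do not move let the fingers close. It gives the time, the measured TCP pose, the force, the opening and the grip force at its end, in the units of the state.
- sensors.sense(): the state, without advancing time (a new reading comes with each control period).
- optics.snapshot(name): name is "side" or "top" or "wrist"; returns the picture (480x640x3 uint8, red, green, blue); there is no depth.
- optics.get_calibration(name): a dict with "camera_matrix" (3x3 intrinsics, pixels), "dist_coeffs" ([k1, k2, p1, p2, k3] as OpenCV has them; the pictures are not rectified), "pose" (4x4, takes a point from camera to world coordinates). Camera axes: x right, y down, z forward; pixel columns grow to the right and rows downward; lengths in mm; the calibration is good to about 2 mm. A picture is of the moment at which its call begins: read the wrist's pose just before it. get_calibration takes no time and is no camera call; for the wrist camera it gives the pose at the moment of the call.
- r.hand_in(): hands the job in; it is judged then, once.
The state is a dict: "time": time; "joint_pos": joint angles; "qd": joint speeds; "joint_efforts": joint torques, N m; "tool_pos": TCP position; "tcp_rot": TCP orientation; "ft_force": force on the tool from outside, world axes, zero at the start; "wrist_torque": the same for the moment, N m; "finger_gap": finger opening in mm; "grip_force": force on a finger pad.
Only numpy, scipy, OpenCV 4.12 (cv2) and the standard library are available. Lean on these libraries where they do the work, as an engineer would, in place of code of your own. Each camera call takes 0.05 s, during which the arm holds its last target. There are 200 camera calls.

## Working session

There is one attempt and no reset: what is moved stays moved. The work goes in short steps, Python scripts to look and compute and a tool call to move; the robot and the scene stay as the last step left them, time stands still between calls to the robot, and variables do not carry over. Pictures are saved under pics/ and viewed, at most 10 in all, crops included, and the job is handed in when it is done.

Besides the shell and the picture viewer there is one more tool, called after "Request:" as a command line: name --pt "numbers of a row" for each row, then --argument value for the rest. apply_moves: Moves the arm, as the interface text tells. Its arguments: {"type":"object","properties":{"targets":{"type":"array"},"force":{"type":"number"}},"required":["targets"]}

```bash
mkdir -p pics; ls; python3 - <<'E'
from bench import sensors, optics, r
import cv2,numpy as np
print(sensors.sense())
for n in("top","side"):
    im=optics.snapshot(n); cv2.imwrite(f"pics/{n}0.png",im[:,:,::-1])
    c=optics.get_calibration(n); print(n,np.round(c["pose"],3).tolist(),np.round(c["camera_matrix"],1).tolist(),c["dist_coeffs"])
E
```

```text
pics
{'time': 0.0, 'joint_pos': array([-8.21263636e+01,  7.51611099e+00,  8.53317209e+01,  2.25081256e-03,
        8.72601862e+01, -4.89188310e+00]), 'qd': array([-4.56391979e-02,  3.20219645e-02, -4.05426357e-05,  1.30921922e-02,
       -1.09559193e-01,  2.62064286e-02]), 'joint_efforts': array([-1.82962889e-03, -5.69400001e+01, -5.00547159e+01, -5.72093431e-04,
        1.43607278e-02,  1.17686452e-05]), 'tool_pos': array([ 132.54782029, -584.60213078,  230.2105683 ]), 'tcp_rot': array([-1.79892567e+02, -1.14511630e-02,  1.27653990e+01]), 'ft_force': array([0.0290246 , 0.19662071, 0.32569685]), 'wrist_torque': array([ 0.00596752, -0.01287556,  0.04024444]), 'grip_force': 0.0, 'finger_gap': 84.85266717348856}
top [[-0.021, -0.993, 0.115, 413.844], [-1.0, 0.022, 0.008, 25.956], [-0.011, -0.115, -0.993, 1133.988], [0.0, 0.0, 0.0, 1.0]] [[452.5, 0.0, 316.8], [0.0, 452.5, 234.8], [0.0, 0.0, 1.0]] [-0.1030581  0.         0.         0.         0.       ]
side [[-0.965, -0.191, 0.178, 255.662], [-0.261, 0.716, -0.648, 998.269], [-0.004, -0.672, -0.741, 1173.52], [0.0, 0.0, 0.0, 1.0]] [[600.0, 0.0, 313.4], [0.0, 600.0, 235.3], [0.0, 0.0, 1.0]] [0.01105406 0.         0.         0.         0.        ]
```

View pics/top0.png

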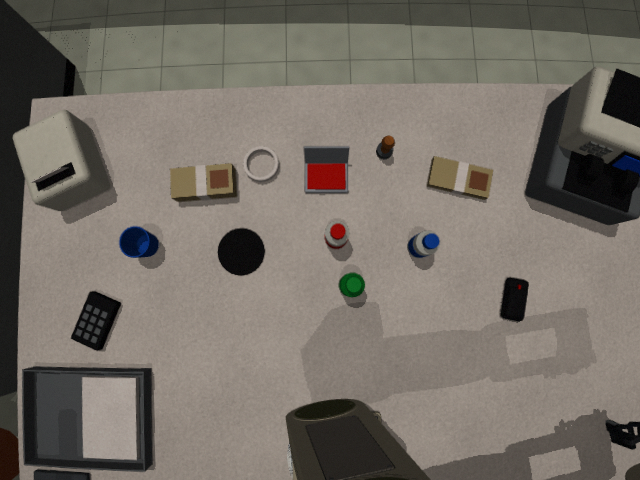

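View pics/side0.png

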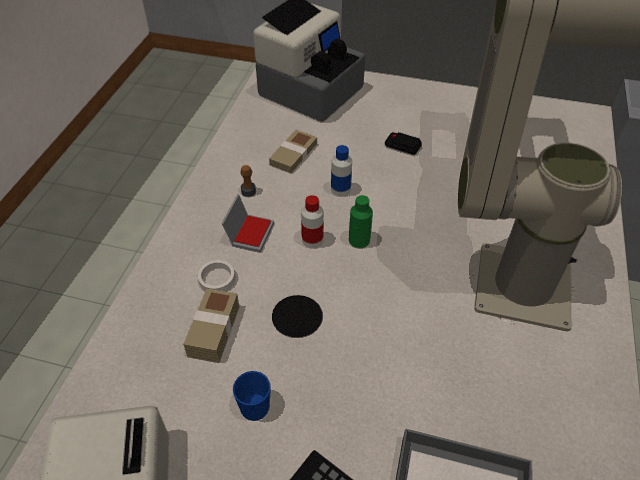

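The top view shows the red cap at about (337,231), the mat at (241,251), the green look-alike at (351,284), the blue bottle at (430,242) and the cup at (138,242). In the side view the red bottle is at about (312,220) and the mat at (297,315). Next I'll turn these into positions.

```bash
cat > h.py <<'E'
import cv2,numpy as np
from bench import sensors, optics
def ray(n,uv,c=None):
    c=c or optics.get_calibration(n); K=np.array(c["camera_matrix"]);P=np.array(c["pose"])
    p=cv2.undistortPoints(np.array([[uv]],float),K,np.array(c["dist_coeffs"]))[0,0]
    return P[:3,3],P[:3,:3]@np.array([p[0],p[1],1])
def plane(n,uv,z,c=None):
    o,d=ray(n,uv,c); return o+d*(z-o[2])/d[2]
def tri(uvt,uvs):
    a,d=ray("top",uvt);b,e=ray("side",uvs)
    s=np.linalg.lstsq(np.c_[d,-e],b-a,rcond=None)[0]
    p,q=a+d*s[0],b+e*s[1]; return (p+q)/2,np.linalg.norm(p-q)
def blobs(im,lo,hi,box,amin=30):
    x0,y0,x1,y1=box; h=cv2.cvtColor(im,cv2.COLOR_RGB2HSV)[y0:y1,x0:x1]
    m=cv2.inRange(h,np.array(lo),np.array(hi))
    n,_,st,ce=cv2.connectedComponentsWithStats(m)
    return [(np.round(ce[i]+[x0,y0],1),st[i]+np.array([x0,y0,0,0,0])) for i in range(1,n) if st[i,4]>=amin]
E
python3 - <<'E'
from h import *
np.set_printoptions(suppress=True,precision=1)
t=cv2.imread("pics/top0.png")[:,:,::-1].copy();s=cv2.imread("pics/side0.png")[:,:,::-1].copy()
red=([0,150,60],[8,255,255])
for n,im,b in(("top",t,(318,205,360,255)),("side",s,(290,185,335,250))):
    for c,st in blobs(im,*red,b): print("red",n,c,st)
for n,im,b in(("top",t,(205,215,280,285)),("side",s,(262,285,335,345))):
    for c,st in blobs(im,[0,0,0],[180,255,50],b,300): print("mat",n,c,st,plane(n,c,4))
print("red",plane("top",(337.5,231),150))
g=plane("top",(351.5,284),145);print("green",g)
print("blue",plane("top",(431,241),150)); print("cup",plane("top",(135,241),85))
print("pad",plane("top",(305,192),5),plane("top",(349,148),85)); print("notes",plane("top",(172,200),55),plane("top",(236,196),55),plane("top",(245,165),24))
print("calc",plane("top",(96,320),10),"tray",plane("top",(150,370),50))
E
```

```text
red top [337.4 231. ] [331 224  14  15 177]
red side [311.9 202.9] [306 196  13  16 171]
red side [311.9 234.4] [302 225  21  18 261]
mat top [240.8 251.4] [ 218  229   47   46 1700] [507.4 227.7   4. ]
mat side [296.7 316. ] [ 272  295   50   42 1651] [507.6 232.8   4. ]
red [535.6 -11.1 150. ]
green [419.5 -38.8 145. ]
blue [ 509.  -215.9  150. ]
cup [530.6 468.2  85. ]
pad [655.3  63.3   5. ] [743.4 -46.6  85. ]
notes [633.3 389.4  55. ] [638.9 230.3  55. ] [724.8 213.5  24. ]
calc [339.6 599.7  10. ] tray [222.6 441.8  50. ]
```

Request:
apply_moves --pt "0 0 0 0 0.15 0 0" --pt "0 0 0 0 0.15 0 0" --pt "0 0 0 0 0 0 0"

```text
time: 0.48
tool_pos: [130.3, -585.1, 229.7]
tcp_rot: [-179.8, -17.2, 12.5]
ft_force: [-0.4, -0.3, -0.8]
finger_gap: 85.7
grip_force: 0.0
```

```bash
python3 -c "
from bench import sensors
s=sensors.sense();print(s['joint_pos'],s['tool_pos'],s['tcp_rot'])"
```

```text
[-92.4672798    9.48364255  84.93641595  16.58509755  90.31105867
 -15.5729523 ] [ 130.26155552 -585.05282643  229.66356354] [-179.83008719  -17.23101838   12.48065913]
```

Tilting left makes j4 positive, so the tool can be made horizontal pointing left or outward. I'll fit a simple wrist model to check the joint limits for the planned poses.

```bash
cat > kin.py <<'E'
import numpy as np
from scipy.spatial.transform import Rotation as Ro
def arm(q): return Ro.from_euler('z',q[0],degrees=True)*Ro.from_euler('y',q[1]+q[2]-90,degrees=True)
def R(q): return arm(q)*Ro.from_euler('XYX',[q[3],q[4],q[5]],degrees=True)
A=[([-82.126,7.516,85.332,0.002,87.26,-4.892],[132.55,-584.6,230.2],[-179.89,-.01,12.765]),
([-92.467,9.484,84.936,16.585,90.311,-15.573],[130.26,-585.05,229.66],[-179.83,-17.23,12.48])]
E
python3 - <<'E'
from kin import *
from h import *
np.set_printoptions(suppress=True,precision=2)
for s in(1,-1):
  for q,p,e in A:
    q=np.array(q);q[5]*=s
    M=Ro.from_euler('xyz',e,degrees=True); T=R(q).inv()*M; print(s,T.as_matrix().round(3).tolist())
q,p,e=A[1]; z=Ro.from_euler('xyz',e,degrees=True).apply([0,0,1])
n=np.array([-np.sin(np.radians(q[0])),np.cos(np.radians(q[0])),0])
Lt=np.dot(p,n)/np.dot(z,n);print("Lt",Lt)
for q,p,e in A:
  z=Ro.from_euler('xyz',e,degrees=True).apply([0,0,1]); w=np.array(p)-Lt*z; print("wrist",w,np.hypot(*w[:2]))
print("redtri",tri((337.4,231),(311.9,202.9)))
print(tri((431,241),(342,152)), tri((351.5,284),(362,201)))
E
```

```text
1 [[0.0, 0.0, 1.0], [1.0, -0.0, -0.0], [0.0, 1.0, -0.0]]
1 [[0.0, -0.0, 1.0], [1.0, -0.0, -0.0], [0.0, 1.0, 0.0]]
-1 [[0.0, 0.0, 1.0], [0.985, 0.17, -0.0], [-0.17, 0.985, -0.0]]
-1 [[0.0, -0.0, 1.0], [0.856, 0.517, -0.0], [-0.517, 0.856, 0.0]]
Lt 544.1891752743554
wrist [ 132.69 -585.64  774.39] 600.4833812614437
wrist [ -26.77 -621.46  749.43] 622.0365295925034
redtri (array([536.94, -11.52, 135.55]), np.float64(0.9684348476262156))
(array([ 510.17, -219.78,  134.22]), np.float64(0.7306709124191144)) (array([418.42, -38.87, 146.13]), np.float64(2.085982529504019))
```

```bash
cat >> kin.py <<'E'
T=Ro.from_matrix([[0,0,1],[1,0,0],[0,1,0]])
def tool(yaw,t,up):  # z along yaw tilted down by t, x up(+1)/down(-1)
    y,t=np.radians([yaw,t]); z=np.array([np.cos(t)*np.cos(y),np.cos(t)*np.sin(y),-np.sin(t)])
    x=up*np.array([np.sin(t)*np.cos(y),np.sin(t)*np.sin(y),np.cos(t)]); return Ro.from_matrix(np.c_[x,np.cross(z,x),z])
def wristq(M,j1,fa):
    W=Ro.from_euler('z',j1,degrees=True)*Ro.from_euler('y',fa,degrees=True)
    return ((W.inv()*M*T.inv()).as_euler('XYX',degrees=True))
E
python3 - <<'E'
from kin import *
np.set_printoptions(suppress=True,precision=1)
cur=Ro.from_euler('xyz',A[1][2],degrees=True); print(cur.as_matrix())
for up in(1,-1):
  for t in(35,0): print(up,t,wristq(tool(65,t,up),-38,40),tool(65,t,up).as_euler('xyz',degrees=True))
  v=(cur.inv()*tool(65,35,up)).as_rotvec(); print("rotvec",v,np.linalg.norm(v))
E
```

```text
[[ 0.9  0.2  0.3]
 [ 0.2 -1.   0.1]
 [ 0.3 -0.  -1. ]]
1 35 [ 55.1  76.8 -40. ] [180. -55.  65.]
1 0 [ 81.6  99.9 -40.7] [-115.  -90.    0.]
rotvec [ 0.5  0.6 -0.8] 1.1137645351233885
-1 35 [ 55.1  76.8 140. ] [-180.   55. -115.]
-1 0 [ 81.6  99.9 139.3] [-65.  90.   0.]
rotvec [ 0.7 -0.7  2.2] 2.40965694266076<sys>:0: UserWarning: Gimbal lock detected. Setting third angle to zero since it is not possible to uniquely determine all angles.
```

```bash
cat > plan.py <<'E'
from kin import *
from bench import sensors
def plan(P,M,n,claw=0,start=None):
    if start is None:
        s=sensors.sense(); p=s['tool_pos'];C=Ro.from_euler('xyz',s['tcp_rot'],degrees=True)
    else: p,C=start
    w=(C.inv()*M).as_rotvec()/n; d=(np.array(P)-p)/n; rows=[]
    for k in range(n):
        v=C.inv().apply(d); rows.append([*v.round(0).tolist(),*w.round(3).tolist(),claw]); C=C*Ro.from_rotvec(w)
    print("w/row",w.round(3),"joints",sensors.sense()['joint_pos'].round(1)); print(rows)
E
python3 -c "
from plan import *
plan([430,-210,320],tool(65,35,1),16,0.2)"
```

```text
w/row [ 0.034  0.038 -0.047] joints [-92.5   9.5  84.9  16.6  90.3 -15.6]
[[24.0, -19.0, 2.0, 0.034, 0.038, -0.047, 0.2], [25.0, -18.0, 3.0, 0.034, 0.038, -0.047, 0.2], [25.0, -16.0, 5.0, 0.034, 0.038, -0.047, 0.2], [26.0, -15.0, 6.0, 0.034, 0.038, -0.047, 0.2], [26.0, -13.0, 8.0, 0.034, 0.038, -0.047, 0.2], [27.0, -12.0, 9.0, 0.034, 0.038, -0.047, 0.2], [27.0, -10.0, 11.0, 0.034, 0.038, -0.047, 0.2], [27.0, -9.0, 12.0, 0.034, 0.038, -0.047, 0.2], [27.0, -7.0, 13.0, 0.034, 0.038, -0.047, 0.2], [26.0, -5.0, 14.0, 0.034, 0.038, -0.047, 0.2], [26.0, -3.0, 16.0, 0.034, 0.038, -0.047, 0.2], [26.0, -2.0, 17.0, 0.034, 0.038, -0.047, 0.2], [25.0, 0.0, 18.0, 0.034, 0.038, -0.047, 0.2], [24.0, 2.0, 18.0, 0.034, 0.038, -0.047, 0.2], [23.0, 4.0, 19.0, 0.034, 0.038, -0.047, 0.2], [22.0, 5.0, 20.0, 0.034, 0.038, -0.047, 0.2]]
```

Request:
apply_moves --pt "24 -19 2 0.034 0.038 -0.047 0.2" --pt "25 -18 3 0.034 0.038 -0.047 0.2" --pt "25 -16 5 0.034 0.038 -0.047 0.2" --pt "26 -15 6 0.034 0.038 -0.047 0.2" --pt "26 -13 8 0.034 0.038 -0.047 0.2" --pt "27 -12 9 0.034 0.038 -0.047 0.2" --pt "27 -10 11 0.034 0.038 -0.047 0.2" --pt "27 -9 12 0.034 0.038 -0.047 0.2" --pt "27 -7 13 0.034 0.038 -0.047 0.2" --pt "26 -5 14 0.034 0.038 -0.047 0.2" --pt "26 -3 16 0.034 0.038 -0.047 0.2" --pt "26 -2 17 0.034 0.038 -0.047 0.2" --pt "25 0 18 0.034 0.038 -0.047 0.2" --pt "24 2 18 0.034 0.038 -0.047 0.2" --pt "23 4 19 0.034 0.038 -0.047 0.2" --pt "22 5 20 0.034 0.038 -0.047 0.2" --pt "0 0 0 0 0 0 0.2" --pt "0 0 0 0 0 0 0.2" --force 60

```text
time: 2.72
tool_pos: [432.4, -208.9, 318.2]
tcp_rot: [180.0, -54.7, 65.1]
ft_force: [1.1, 0.0, 0.1]
finger_gap: 68.3
grip_force: 0.0
```

```bash
python3 -c "
from plan import *
from h import *
im=optics.snapshot('wrist');cv2.imwrite('pics/w1.png',im[:,:,::-1])
s=sensors.sense();print(s['tool_pos'],s['tcp_rot'],s['finger_gap'])
plan([493,-105,150],tool(65,35,1),10,0.2)"
```

```text
[ 432.26775237 -209.32897502  318.22052607] [179.9333329  -54.66428929  65.09947228] 68.22740679394593
w/row [-0.     0.001  0.   ] joints [-62.5   5.   95.   44.6 112.9 -32.1]
[[-7.0, 1.0, 20.0, -0.0, 0.001, 0.0, 0.2], [-7.0, 1.0, 20.0, -0.0, 0.001, 0.0, 0.2], [-7.0, 1.0, 20.0, -0.0, 0.001, 0.0, 0.2], [-7.0, 1.0, 20.0, -0.0, 0.001, 0.0, 0.2], [-7.0, 1.0, 20.0, -0.0, 0.001, 0.0, 0.2], [-7.0, 1.0, 20.0, -0.0, 0.001, 0.0, 0.2], [-7.0, 1.0, 20.0, -0.0, 0.001, 0.0, 0.2], [-7.0, 1.0, 20.0, -0.0, 0.001, 0.0, 0.2], [-7.0, 1.0, 20.0, -0.0, 0.001, 0.0, 0.2], [-7.0, 1.0, 20.0, -0.0, 0.001, 0.0, 0.2]]
```

View pics/w1.png

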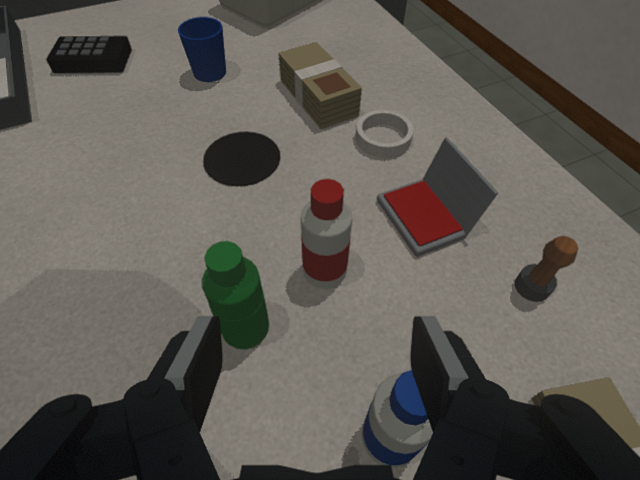

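The wrist view shows the red bottle ahead at about (327,230), the green one to its left at (235,295), and the blue one below right at (400,410). The approach corridor between them is clear. I'll check the position from this view while moving in.

Request:
apply_moves --pt "-7 1 20 0 0 0 0.2" --pt "-7 1 20 0 0 0 0.2" --pt "-7 1 20 0 0 0 0.2" --pt "-7 1 20 0 0 0 0.2" --pt "-7 1 20 0 0.003 0 0.2" --pt "-7 1 20 0 0.003 0 0.2" --pt "-7 1 20 0 0 0 0.2" --pt "-7 1 20 0 0 0 0.2" --pt "-7 1 20 0 0 0 0.2" --pt "-7 1 20 0 0 0 0.2" --pt "0 0 0 0 0 0 0.2" --pt "0 0 0 0 0 0 0.2"

```text
time: 4.28
tool_pos: [493.7, -102.0, 146.2]
tcp_rot: [179.9, -55.0, 65.2]
ft_force: [-0.2, -0.6, 0.3]
finger_gap: 68.0
grip_force: 0.0
```

```bash
python3 -c "
from plan import *
from h import *
c=optics.get_calibration('wrist');im=optics.snapshot('wrist');cv2.imwrite('pics/w2.png',im[:,:,::-1])
s=sensors.sense();print(s['tool_pos'],s['tcp_rot'],s['finger_gap'])
for b in blobs(im,[0,140,50],[8,255,255],(200,0,450,400),200): print(b, plane('wrist',b[0],136,c))
plan([545,6,64],tool(65,35,1),10,0.2)"
```

```text
[ 493.88604278 -102.35020756  146.42208893] [179.80875207 -55.00082246  65.19872438] 68.46975634693806
(array([316.4, 157.9]), array([ 285,  119,   64,   80, 4269])) [538.34385596  -7.7145425  136.        ]
(array([435.2, 182.5]), array([ 408,  156,   42,   67, 1476])) [585.75049267 -49.80111046 136.        ]
(array([316.2, 279.9]), array([ 275,  242,   83,   66, 3020])) [506.15064603 -76.75651707 136.        ]
w/row [ 0. -0.  0.] joints [-51.1  10.8 108.6  47.4  91.8 -38.5]
[[0.0, 0.0, 15.0, 0.0, -0.0, 0.0, 0.2], [0.0, 0.0, 15.0, 0.0, -0.0, 0.0, 0.2], [0.0, 0.0, 15.0, 0.0, -0.0, 0.0, 0.2], [0.0, 0.0, 15.0, 0.0, -0.0, 0.0, 0.2], [0.0, 0.0, 15.0, 0.0, -0.0, 0.0, 0.2], [0.0, 0.0, 15.0, 0.0, -0.0, 0.0, 0.2], [0.0, 0.0, 15.0, 0.0, -0.0, 0.0, 0.2], [0.0, 0.0, 15.0, 0.0, -0.0, 0.0, 0.2], [0.0, 0.0, 15.0, 0.0, -0.0, 0.0, 0.2], [0.0, 0.0, 15.0, 0.0, -0.0, 0.0, 0.2]]
```

View pics/w2.png

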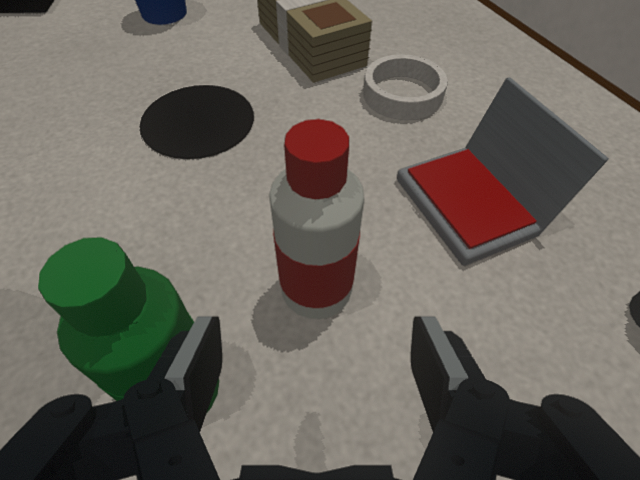

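The bottle is centred between the fingers (column 316), and the green one clears the left finger. I'll advance and check the force on the way.

Request:
apply_moves --pt "0 0 15 0 0 0 0.2" --pt "0 0 15 0 0 0 0.2" --pt "0 0 15 0 0 0 0.2" --pt "0 0 15 0 0 0 0.2" --pt "0 0 15 0 0 0 0.2"

```text
time: 4.95
tool_pos: [519.8, -45.0, 102.1]
tcp_rot: [180.0, -55.0, 65.1]
ft_force: [0.5, -0.2, 0.5]
finger_gap: 68.2
grip_force: 0.0
```

Request:
apply_moves --pt "0 0 15 0 0 0 0.2" --pt "0 0 15 0 0 0 0.2" --pt "0 0 14 0 0 0 0.2" --pt "0 0 13 0 0 0 0.2" --pt "0 0 0 0 0 0 0.2" --pt "0 0 0 0 0 0 0.2"

```text
time: 5.7
tool_pos: [539.4, -3.9, 70.3]
tcp_rot: [179.9, -55.0, 65.2]
ft_force: [-0.4, 0.1, -0.2]
finger_gap: 68.2
grip_force: 0.0
```

```bash
python3 -c "
from h import *
im=optics.snapshot('wrist');cv2.imwrite('pics/w3.png',im[:,:,::-1])
s=sensors.sense();print(s['tool_pos'],s['ft_force'],s['joint_pos'])"
```

```text
[539.49310987  -4.18304777  70.45492661] [-0.26677768  0.15487798  0.0874122 ] [-39.57470317  15.70926831 112.94654593  53.98770154  78.61602009
 -39.65928303]
```

View pics/w3.png

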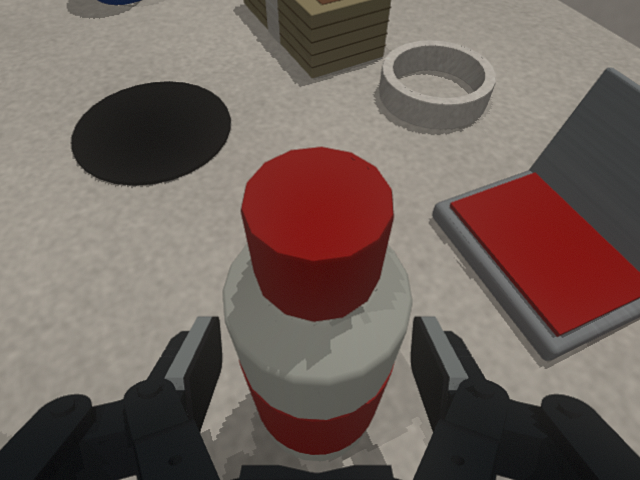

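The cap and shoulder are centred between the pads at about (318,230), but the tips are only about 8 mm past the bottle's axis. I'll go 14 mm further, then close.

Request:
apply_moves --pt "0 0 7 0 0 0 0.2" --pt "0 0 7 0 0 0 0.2" --pt "0 0 0 0 0 0 0.2" --pt "0 0 0 0 0 0 0.6" --pt "0 0 0 0 0 0 0.6" --pt "0 0 0 0 0 0 0.6" --pt "0 0 0 0 0 0 0.6" --pt "0 0 0 0 0 0 0.6" --force 60

```text
time: 6.75
tool_pos: [544.3, 6.5, 62.3]
tcp_rot: [179.9, -55.0, 65.1]
ft_force: [2.1, -0.5, 3.2]
finger_gap: 54.5
grip_force: 63.3
```

Request:
apply_moves --pt "8 0 -6 0 0 0 0.6" --pt "13 0 -9 0 0 0 0.6" --pt "17 0 -12 0 0 0 0.6" --pt "17 0 -12 0 0 0 0.6" --pt "17 0 -12 0 0 0 0.6" --pt "17 0 -12 0 0 0 0.6" --pt "17 0 -12 0 0 0 0.6" --pt "17 0 -12 0 0 0 0.6" --pt "17 0 -12 0 0 0 0.6" --pt "17 0 -12 0 0 0 0.6" --pt "17 0 -12 0 0 0 0.6" --pt "17 0 -12 0 0 0 0.6" --pt "10 0 -7 0 0 0 0.6" --pt "0 0 0 0 0 0 0.6"

```text
time: 8.5
tool_pos: [543.8, 5.4, 309.2]
tcp_rot: [179.7, -55.0, 65.3]
ft_force: [0.4, -0.1, -1.4]
finger_gap: 54.6
grip_force: 63.4
```

Request:
apply_moves --pt "0 0 0 0 0.061 0 0.6" --pt "0 0 0 0 0.061 0 0.6" --pt "0 0 0 0 0.061 0 0.6" --pt "0 0 0 0 0.061 0 0.6" --pt "0 0 0 0 0.061 0 0.6" --pt "0 0 0 0 0.061 0 0.6" --pt "0 0 0 0 0.061 0 0.6" --pt "0 0 0 0 0.061 0 0.6" --pt "0 0 0 0 0.061 0 0.6" --pt "0 0 0 0 0.061 0 0.6" --pt "0 0 0 0 0 0 0.6" --pt "0 0 0 0 0 0 0.6"

```text
time: 10.0
tool_pos: [543.5, 5.7, 307.9]
tcp_rot: [170.9, -89.9, 74.1]
ft_force: [-0.6, -0.4, -1.6]
finger_gap: 54.4
grip_force: 63.5
```

```bash
python3 -c "
from h import *
im=optics.snapshot('side');cv2.imwrite('pics/s4.png',im[:,:,::-1])
s=sensors.sense();print(s['tool_pos'],s['tcp_rot'],s['ft_force'],s['joint_pos'],s['finger_gap'])"
```

```text
[543.59939868   5.64193147 308.30705763] [144.58286066 -89.8760031  100.46795549] [-0.28821876  0.05924158 -1.07619659] [-45.62561982  13.62369627 111.37458535  77.70186483 106.75187972
 -36.90616055] 54.56009923254139
```

View pics/s4.png

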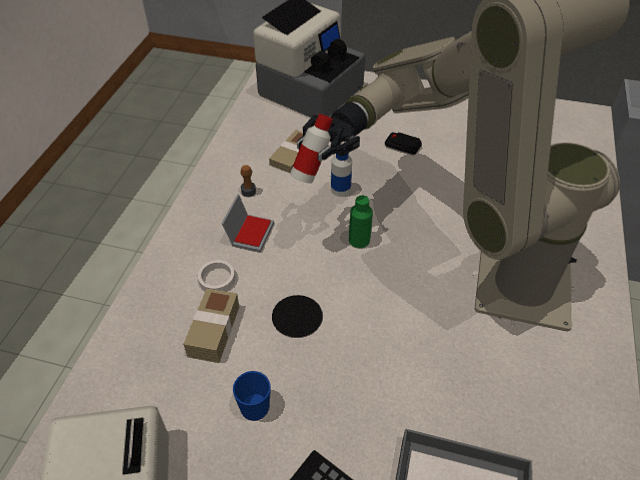

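The bottle is held safely at about (313,150). It tilts with the tool, so the tool must point 35° up before the roll to get the cap straight down. I'll check the joint ranges for that.

```bash
python3 -c "
from kin import *
for j1 in(-46,-40,-55):
  for fa in (20,35,45):
    for t in(-35,-30): print(j1,fa,t,wristq(tool(65,t,1),j1,fa).round(1),wristq(tool(65,t,-1),j1,fa).round(1))
"
```

```text
-46 20 -35 [119.8 118.2  -5.7] [119.8 118.2 174.3]
-46 20 -30 [114.2 117.6  -8.3] [114.2 117.6 171.7]
-46 35 -35 [111.5 124.7 -21.5] [111.5 124.7 158.5]
-46 35 -30 [106.  122.8 -24.6] [106.  122.8 155.4]
-46 45 -35 [104.5 127.8 -33.3] [104.5 127.8 146.7]
-46 45 -30 [ 99.4 125.  -36.3] [ 99.4 125.  143.7]
-40 20 -35 [120.5 113.3  -8.8] [120.5 113.3 171.2]
-40 20 -30 [115.2 112.4 -10.9] [115.2 112.4 169.1]
-40 35 -35 [113.8 120.2 -23.8] [113.8 120.2 156.2]
-40 35 -30 [108.6 118.1 -26.3] [108.6 118.1 153.7]
-40 45 -35 [107.9 123.7 -34.8] [107.9 123.7 145.2]
-40 45 -30 [103.1 120.8 -37.3] [103.1 120.8 142.7]
-55 20 -35 [119.3 125.5  -0.8] [119.3 125.5 179.2]
-55 20 -30 [113.2 125.3  -4.3] [113.2 125.3 175.7]
-55 35 -35 [108.3 131.6 -18.3] [108.3 131.6 161.7]
-55 35 -30 [102.1 129.9 -22.4] [102.1 129.9 157.6]
-55 45 -35 [ 99.3 134.  -31.6] [ 99.3 134.  148.4]
-55 45 -30 [ 93.6 131.3 -35.4] [ 93.6 131.3 144.6]
```

```bash
python3 -c "
from kin import *
for rel in(0,30,60,90,111,130):
  for fa in (25,35,50): print(rel,fa,wristq(tool(rel,0,1),0,fa).round(),wristq(tool(rel,-32,1),0,fa).round(),wristq(tool(rel,-32,-1),0,fa).round(1))
"
```

```text
0 25 [180.  25. -90.] [180.  57. -90.] [-180.   57.   90.]
0 35 [180.  35. -90.] [180.  67. -90.] [-180.   67.   90.]
0 50 [180.  50. -90.] [180.  82. -90.] [-180.   82.   90.]
30 25 [126.  38. -43.] [152.  64. -60.] [151.8  63.8 120.3]
30 35 [135.  45. -54.] [154.  73. -65.] [153.6  72.7 115.4]
30 50 [143.  56. -67.] [155.  86. -71.] [154.9  86.2 108.8]
60 25 [104.  63. -28.] [132.  81. -37.] [131.9  80.8 142.7]
60 35 [108.  66. -39.] [133.  88. -45.] [132.7  87.5 135.2]
60 50 [114.  71. -54.] [132.  98. -56.] [132.2  97.7 124.2]
90 25 [ 90.  90. -25.] [120. 103. -22.] [119.5 102.9 158.4]
90 35 [ 90.  90. -35.] [117. 108. -31.] [117.1 107.7 149.3]
90 50 [ 90.  90. -50.] [112. 114. -45.] [111.9 114.  134.7]
111 25 [ 81. 109. -27.] [114. 120. -12.] [114.  120.  167.6]
111 35 [ 78. 107. -37.] [108. 124. -23.] [108.2 123.6 156.6]
111 50 [ 74. 103. -52.] [ 98. 127. -41.] [ 97.8 127.  138.7]
130 25 [ 70. 126. -31.] [111. 136.  -4.] [111.  135.9 175.9]
130 35 [ 64. 122. -42.] [101. 139. -18.] [100.6 138.6 161.7]
130 50 [ 57. 114. -57.] [ 83. 139. -41.] [ 83.2 139.1 138.8]
```

```bash
python3 -c "
from plan import *
plan([620,40,470],tool(35,-34,1),14,0.6)"
```

```text
w/row [-0.036  0.041 -0.011] joints [-45.6  13.6 111.4  77.7 106.8 -36.9]
[[12.0, 4.0, 5.0, -0.036, 0.041, -0.011, 0.6], [11.0, 4.0, 5.0, -0.036, 0.041, -0.011, 0.6], [11.0, 4.0, 6.0, -0.036, 0.041, -0.011, 0.6], [11.0, 4.0, 6.0, -0.036, 0.041, -0.011, 0.6], [10.0, 4.0, 7.0, -0.036, 0.041, -0.011, 0.6], [10.0, 3.0, 7.0, -0.036, 0.041, -0.011, 0.6], [10.0, 3.0, 8.0, -0.036, 0.041, -0.011, 0.6], [9.0, 3.0, 8.0, -0.036, 0.041, -0.011, 0.6], [9.0, 3.0, 9.0, -0.036, 0.041, -0.011, 0.6], [9.0, 3.0, 9.0, -0.036, 0.041, -0.011, 0.6], [8.0, 2.0, 10.0, -0.036, 0.041, -0.011, 0.6], [8.0, 2.0, 10.0, -0.036, 0.041, -0.011, 0.6], [7.0, 2.0, 11.0, -0.036, 0.041, -0.011, 0.6], [7.0, 1.0, 11.0, -0.036, 0.041, -0.011, 0.6]]
```

Request:
apply_moves --pt "12 4 5 -0.036 0.041 -0.011 0.6" --pt "11 4 5 -0.036 0.041 -0.011 0.6" --pt "11 4 6 -0.036 0.041 -0.011 0.6" --pt "11 4 6 -0.036 0.041 -0.011 0.6" --pt "10 4 7 -0.036 0.041 -0.011 0.6" --pt "10 3 7 -0.036 0.041 -0.011 0.6" --pt "10 3 8 -0.036 0.041 -0.011 0.6" --pt "9 3 8 -0.036 0.041 -0.011 0.6" --pt "9 3 9 -0.036 0.041 -0.011 0.6" --pt "9 3 9 -0.036 0.041 -0.011 0.6" --pt "8 2 10 -0.036 0.041 -0.011 0.6" --pt "8 2 10 -0.036 0.041 -0.011 0.6" --pt "7 2 11 -0.036 0.041 -0.011 0.6" --pt "7 1 11 -0.036 0.041 -0.011 0.6" --pt "0 0 0 0 0 0 0.6"

```text
time: 11.92
tool_pos: [619.4, 41.2, 470.6]
tcp_rot: [0.4, -56.3, -144.9]
ft_force: [-0.5, 0.4, -2.8]
finger_gap: 54.4
grip_force: 63.6
```

```bash
python3 -c "
from plan import *
s=sensors.sense();j=s['joint_pos'];print(s['tool_pos'],s['ft_force'],j,s['finger_gap'])
M=Ro.from_euler('xyz',s['tcp_rot'],degrees=True)
ax=np.array([np.cos(np.radians(35)),0,-np.sin(np.radians(35))])
print(M.apply([0,0,1]),M.apply(ax),(M*Ro.from_euler('z',180,degrees=True)).apply(ax))
"
```

```text
[619.44460998  41.19728342 470.59966861] [-0.46954048  0.44002277 -2.80826951] [-27.37700528   3.92210275 128.39763187 131.9247314   95.36482651
 -48.86468725] 54.40002319456431
[0.67695999 0.48363563 0.55481686] [-0.76023728 -0.53858189  0.36327515] [-0.01633932 -0.01622212 -0.9997349 ]
```

Request:
apply_moves --pt "0 0 0 0 0 0.157 0.6" --pt "0 0 0 0 0 0.157 0.6" --pt "0 0 0 0 0 0.157 0.6" --pt "0 0 0 0 0 0.157 0.6" --pt "0 0 0 0 0 0.157 0.6" --pt "0 0 0 0 0 0.157 0.6" --pt "0 0 0 0 0 0.157 0.6" --pt "0 0 0 0 0 0.157 0.6" --pt "0 0 0 0 0 0.157 0.6" --pt "0 0 0 0 0 0.157 0.6" --pt "0 0 0 0 0 0.157 0.6" --pt "0 0 0 0 0 0.157 0.6" --pt "0 0 0 0 0 0.157 0.6" --pt "0 0 0 0 0 0.157 0.6" --pt "0 0 0 0 0 0.157 0.6" --pt "0 0 0 0 0 0.157 0.6" --pt "0 0 0 0 0 0.157 0.6" --pt "0 0 0 0 0 0.157 0.6" --pt "0 0 0 0 0 0.157 0.6" --pt "0 0 0 0 0 0.157 0.6"

```text
time: 14.42
tool_pos: [619.6, 39.8, 469.9]
tcp_rot: [-0.0, 56.4, 35.4]
ft_force: [0.4, 0.6, -1.7]
finger_gap: 54.6
grip_force: 63.6
```

```bash
python3 -c "
from h import *
im=optics.snapshot('side');cv2.imwrite('pics/s5.png',im[40:300,200:520,::-1])
s=sensors.sense();print(s['time'],s['joint_pos'],s['finger_gap'])"
```

```text
14.475 [-27.55252445   3.98809195 128.37947975 131.81981455  95.38947135
 131.80724292] 54.45157218153131
```

View pics/s5.png

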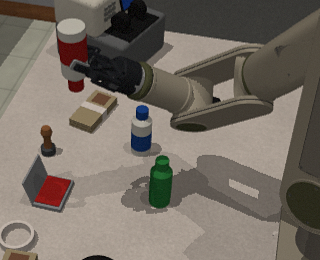

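The bottle hangs upside down with the red cap at the bottom (crop pixel 75,85). I'll hold it there for a bit over two seconds, then roll it back.

Request:
apply_moves --pt "0 0 0 0 0 0 0.6" --pt "0 0 0 0 0 0 0.6" --pt "0 0 0 0 0 0 0.6" --pt "0 0 0 0 0 0 0.6" --pt "0 0 0 0 0 0 0.6" --pt "0 0 0 0 0 0 0.6" --pt "0 0 0 0 0 0 0.6" --pt "0 0 0 0 0 0 0.6" --pt "0 0 0 0 0 0 0.6" --pt "0 0 0 0 0 0 0.6" --pt "0 0 0 0 0 0 0.6" --pt "0 0 0 0 0 0 0.6" --pt "0 0 0 0 0 0 0.6" --pt "0 0 0 0 0 0 0.6" --pt "0 0 0 0 0 0 0.6" --pt "0 0 0 0 0 0 0.6" --pt "0 0 0 0 0 0 0.6" --pt "0 0 0 0 0 0 0.6"

```text
time: 16.73
tool_pos: [619.7, 39.9, 469.8]
tcp_rot: [-0.4, 56.3, 34.9]
ft_force: [-0.5, 0.3, -1.3]
finger_gap: 54.7
grip_force: 63.6
```

Request:
apply_moves --pt "0 0 0 0 0 -0.157 0.6" --pt "0 0 0 0 0 -0.157 0.6" --pt "0 0 0 0 0 -0.157 0.6" --pt "0 0 0 0 0 -0.157 0.6" --pt "0 0 0 0 0 -0.157 0.6" --pt "0 0 0 0 0 -0.157 0.6" --pt "0 0 0 0 0 -0.157 0.6" --pt "0 0 0 0 0 -0.157 0.6" --pt "0 0 0 0 0 -0.157 0.6" --pt "0 0 0 0 0 -0.157 0.6" --pt "0 0 0 0 0 -0.157 0.6" --pt "0 0 0 0 0 -0.157 0.6" --pt "0 0 0 0 0 -0.157 0.6" --pt "0 0 0 0 0 -0.157 0.6" --pt "0 0 0 0 0 -0.157 0.6" --pt "0 0 0 0 0 -0.157 0.6" --pt "0 0 0 0 0 -0.157 0.6" --pt "0 0 0 0 0 -0.157 0.6" --pt "0 0 0 0 0 -0.157 0.6" --pt "0 0 0 0 0 -0.157 0.6"

```text
time: 19.23
tool_pos: [619.7, 40.0, 469.7]
tcp_rot: [0.7, -56.3, -145.5]
ft_force: [-0.4, -0.2, -1.8]
finger_gap: 54.6
grip_force: 63.5
```

```bash
python3 -c "
from plan import *
plan([514,246,200],tool(65,35,1),17,0.6)"
```

```text
w/row [ 0.033 -0.069  0.   ] joints [-27.5   4.  128.4 132.   95.4 -49.2]
[[-14.0, -14.0, -7.0, 0.033, -0.069, 0.0, 0.6], [-15.0, -14.0, -6.0, 0.033, -0.069, 0.0, 0.6], [-15.0, -14.0, -4.0, 0.033, -0.069, 0.0, 0.6], [-15.0, -14.0, -3.0, 0.033, -0.069, 0.0, 0.6], [-15.0, -14.0, -1.0, 0.033, -0.069, 0.0, 0.6], [-15.0, -14.0, 0.0, 0.033, -0.069, 0.0, 0.6], [-15.0, -14.0, 2.0, 0.033, -0.069, 0.0, 0.6], [-15.0, -14.0, 3.0, 0.033, -0.069, 0.0, 0.6], [-15.0, -14.0, 5.0, 0.033, -0.069, 0.0, 0.6], [-14.0, -14.0, 6.0, 0.033, -0.069, 0.0, 0.6], [-14.0, -14.0, 8.0, 0.033, -0.069, 0.0, 0.6], [-13.0, -13.0, 9.0, 0.033, -0.069, 0.0, 0.6], [-13.0, -13.0, 10.0, 0.033, -0.069, 0.0, 0.6], [-12.0, -13.0, 12.0, 0.033, -0.069, 0.0, 0.6], [-11.0, -12.0, 13.0, 0.033, -0.069, 0.0, 0.6], [-10.0, -12.0, 14.0, 0.033, -0.069, 0.0, 0.6], [-9.0, -11.0, 15.0, 0.033, -0.069, 0.0, 0.6]]
```

Request:
apply_moves --pt "-14 -14 -7 0.033 -0.069 0 0.6" --pt "-15 -14 -6 0.033 -0.069 0 0.6" --pt "-15 -14 -4 0.033 -0.069 0 0.6" --pt "-15 -14 -3 0.033 -0.069 0 0.6" --pt "-15 -14 -1 0.033 -0.069 0 0.6" --pt "-15 -14 0 0.033 -0.069 0 0.6" --pt "-15 -14 2 0.033 -0.069 0 0.6" --pt "-15 -14 3 0.033 -0.069 0 0.6" --pt "-15 -14 5 0.033 -0.069 0 0.6" --pt "-14 -14 6 0.033 -0.069 0 0.6" --pt "-14 -14 8 0.033 -0.069 0 0.6" --pt "-13 -13 9 0.033 -0.069 0 0.6" --pt "-13 -13 10 0.033 -0.069 0 0.6" --pt "-12 -13 12 0.033 -0.069 0 0.6" --pt "-11 -12 13 0.033 -0.069 0 0.6" --pt "-10 -12 14 0.033 -0.069 0 0.6" --pt "-9 -11 15 0.033 -0.069 0 0.6" --pt "0 0 0 0 0 0 0.6" --pt "0 0 0 0 0 0 0.6"

```text
time: 21.6
tool_pos: [511.2, 247.1, 203.0]
tcp_rot: [-179.5, -54.9, 65.2]
ft_force: [0.5, -0.1, -1.7]
finger_gap: 54.5
grip_force: 63.9
```

```bash
python3 -c "
from plan import *
from h import *
im=optics.snapshot('side');cv2.imwrite('pics/s6.png',im[120:400,140:460,::-1])
t=optics.snapshot('top');s=sensors.sense();print(s['joint_pos'],s['tool_pos'],s['tcp_rot'])
a=[b for b in blobs(im,[0,150,60],[8,255,255],(220,140,340,320),40)];print('side',a)
print('top',blobs(t,[0,150,60],[8,255,255],(200,195,300,290),40))
plan([514,246,75],tool(65,35,1),8,0.6)"
```

```text
[-11.28041974 -16.87700825 128.18206534  59.50887728  67.61413088
 -10.66284744] [511.4086729  246.58803002 202.91021201] [-179.53400942  -54.86566937   65.12230225]
side [(array([252.3, 230.5]), array([235, 216,  36,  30, 678])), (array([295.5, 237.3]), array([287, 228,  17,  20, 274])), (array([295.5, 275.6]), array([284, 266,  26,  19, 288]))]
top [(array([213.1, 241.4]), array([205, 233,  17,  18, 240]))]
w/row [-0.001  0.     0.   ] joints [-11.3 -16.9 128.2  59.5  67.6 -10.7]
[[-13.0, 0.0, 9.0, -0.001, 0.0, 0.0, 0.6], [-13.0, 0.0, 9.0, -0.001, 0.0, 0.0, 0.6], [-13.0, 0.0, 9.0, -0.001, 0.0, 0.0, 0.6], [-13.0, 0.0, 9.0, -0.001, 0.0, 0.0, 0.6], [-13.0, 0.0, 9.0, -0.001, 0.0, 0.0, 0.6], [-13.0, 0.0, 9.0, -0.001, 0.0, 0.0, 0.6], [-13.0, 0.0, 9.0, -0.001, 0.0, 0.0, 0.6], [-13.0, 0.0, 9.0, -0.001, 0.0, 0.0, 0.6]]
```

View pics/s6.png

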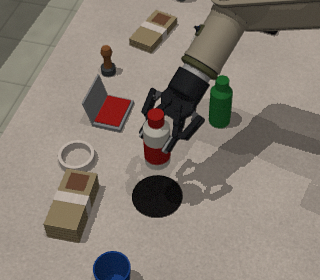

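```bash
python3 -c "
from h import *
print(tri((213.1,241.4),(295.5,237.3)))"
```

```text
(array([504.17522247, 231.70081737, 279.80548103]), np.float64(1.3778839886391543))
```

The bottle is upright over the mat, and the measured offset matches the grasp. I'll lower it.

Request:
apply_moves --pt "-12 0 9 0 0 0 0.6" --pt "-12 0 9 0 0 0 0.6" --pt "-12 0 9 0 0 0 0.6" --pt "-12 0 9 0 0 0 0.6" --pt "-12 0 8 0 0 0 0.6" --pt "-12 0 8 0 0 0 0.6" --pt "-12 0 8 0 0 0 0.6" --pt "-10 0 7 0 0 0 0.6" --pt "-8 0 6 0 0 0 0.6" --pt "0 0 0 0 0 0 0.6" --pt "0 0 0 0 0 0 0.6"

```text
time: 23.08
tool_pos: [511.4, 248.1, 77.7]
tcp_rot: [-179.6, -54.8, 65.2]
ft_force: [-0.2, 0.4, -1.3]
finger_gap: 54.4
grip_force: 63.9
```

Request:
apply_moves --pt "-2 0 1 0 0 0 0.6" --pt "-2 0 1 0 0 0 0.6" --pt "0 0 0 0 0 0 0.6"

```text
time: 23.45
tool_pos: [510.8, 247.5, 72.9]
tcp_rot: [-179.5, -54.8, 65.2]
ft_force: [-1.0, -0.6, -1.8]
finger_gap: 54.8
grip_force: 63.9
```

Request:
apply_moves --pt "-2 0 1 0 0 0 0.6" --pt "-2 0 1 0 0 0 0.6" --pt "0 0 0 0 0 0 0.6"

```text
time: 23.82
tool_pos: [510.3, 246.9, 68.2]
tcp_rot: [-179.5, -54.8, 65.1]
ft_force: [-0.1, -0.3, -1.5]
finger_gap: 54.3
grip_force: 63.9
```

Request:
apply_moves --pt "-1 0 1 0 0 0 0.6" --pt "0 0 0 0 0 0 0.6"

```text
time: 24.08
tool_pos: [510.6, 247.1, 67.0]
tcp_rot: [-179.5, -54.8, 65.2]
ft_force: [0.3, 0.1, -2.6]
finger_gap: 54.4
grip_force: 63.9
```

Request:
apply_moves --pt "-1 0 1 0 0 0 0.6" --pt "0 0 0 0 0 0 0.6"

```text
time: 24.32
tool_pos: [511.0, 247.4, 66.2]
tcp_rot: [-179.6, -54.9, 65.2]
ft_force: [0.2, -0.5, 2.5]
finger_gap: 54.6
grip_force: 64.1
```

Request:
apply_moves --pt "-1 0 1 0 0 0 0.6" --pt "0 0 0 0 0 0 0.6"

```text
time: 24.58
tool_pos: [511.5, 248.1, 66.4]
tcp_rot: [-179.6, -55.0, 65.3]
ft_force: [-9.7, -4.0, 15.8]
finger_gap: 54.7
grip_force: 65.1
```

The bottle has touched down. I'll ease off slightly, open gently and retreat along the tool axis.

Request:
apply_moves --pt "1 0 -1 0 0 0 0.6" --pt "0 0 0 0 0 0 0.6" --pt "0 0 0 0 0 0 0.35" --pt "0 0 0 0 0 0 0.3" --pt "0 0 0 0 0 0 0.25" --pt "0 0 0 0 0 0 0.2" --pt "0 0 0 0 0 0 0.15" --pt "0 0 0 0 0 0 0.15"

```text
time: 25.58
tool_pos: [510.7, 247.3, 65.7]
tcp_rot: [-179.5, -54.8, 65.2]
ft_force: [0.2, -0.8, 0.2]
finger_gap: 72.3
grip_force: 0.0
```

```bash
python3 -c "
from h import *
im=optics.snapshot('wrist');cv2.imwrite('pics/w7.png',im[:,:,::-1])
s=sensors.sense();print(s['tool_pos'],s['ft_force'],s['finger_gap'])"
```

```text
[510.71033057 247.31289023  65.71485069] [0.6863495  0.30715323 0.29594513] 72.43340917080903
```

View pics/w7.png

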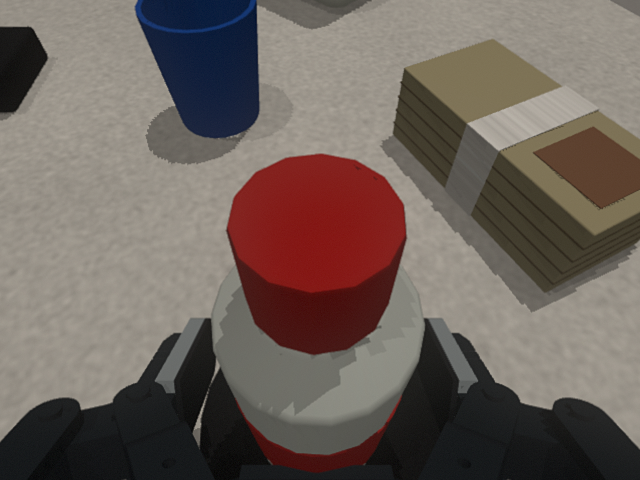

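The bottle stands free between the open pads, with the cap at about (317,230). I'll retreat now.

Request:
apply_moves --pt "0 0 -8 0 0 0 0.15" --pt "0 0 -12 0 0 0 0.15" --pt "0 0 -15 0 0 0 0.15" --pt "0 0 -15 0 0 0 0.15" --pt "0 0 -15 0 0 0 0.15" --pt "0 0 -15 0 0 0 0.15" --pt "0 0 -15 0 0 0 0.15" --pt "0 0 -15 0 0 0 0.15" --pt "0 0 -15 0 0 0 0.15" --pt "0 0 -15 0 0 0 0.15" --pt "15 0 -15 0 0 0 0.15" --pt "15 0 -15 0 0 0 0.15" --pt "15 0 -15 0 0 0 0.15" --pt "0 0 0 0 0 0 0.15" --pt "0 0 0 0 0 0 0.15"

```text
time: 27.5
tool_pos: [459.2, 132.9, 208.4]
tcp_rot: [-179.5, -54.8, 65.1]
ft_force: [-0.4, -0.6, 0.0]
finger_gap: 72.7
grip_force: 0.0
```

```bash
python3 -c "
from h import *
im=optics.snapshot('side');t=optics.snapshot('top')
a=blobs(im,[0,150,60],[8,255,255],(270,240,335,345),40);b=blobs(t,[0,150,60],[8,255,255],(205,205,285,285),40);print(a,b)
cv2.imwrite('pics/s8.png',im[100:400,140:460,::-1])
s=sensors.sense();print(s['tool_pos'])
for x in a: print([tri(y[0],x[0]) for y in b])
print([plane('top',y[0],154) for y in b])"
```

```text
[(array([297.2, 279.5]), array([290, 271,  15,  19, 225])), (array([298.4, 311.8]), array([286, 300,  25,  21, 274]))] [(array([228.3, 248. ]), array([221, 241,  16,  15, 185]))]
[458.93482585 133.24263552 208.01646376]
[(array([503.84542026, 230.90994968, 141.71716689]), np.float64(0.6216174207791982))]
[(array([505.34092568, 249.31408058,  46.96227894]), np.float64(14.965092108577563))]
[array([503.03573732, 228.4278622 , 154.        ])]
```

View pics/s8.png

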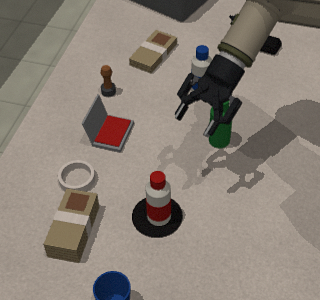

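The bottle stands upright at the centre of the mat (crop pixel 158,200) and the hand is clear. The other things I can see are where they were, so I'm handing it in.

```bash
python3 -c "
from bench import r
print(r.hand_in())"
```

```text
the job is handed in; nothing more can be done
None
```

I turned the red-capped bottle upside down with its cap straight down for about 2.3 s, then stood it upright about 4 mm off the mat's centre, released it and handed the job in at about 27.6 s.

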